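# Lock away the cobalt colour tablets and book them in

### The arm

A 6-joint arm with a two-finger parallel gripper is mounted at the origin on the work surface. World frame = base frame: x ahead of the robot, y to its left, z up, the work surface at z = 0. Lengths are in m, angles in rad, forces in N, time in s.
With the tool pointing down it reaches from about 0.3 to 0.775 m from the base axis. Payload 14.6 kg.
Tool frame: the origin (TCP) lies on the front face of the gripper's body, between the roots of the fingers; the fingertips stand 73 mm ahead of it and the grasp point (between the pads) lies 54 mm ahead of it; z points along the fingers, y is the line along which they close (so a half turn about z gives the same grasp; the last joint's range is limited). The gripper opens to 85 mm and grips with 20 to 120 N. Pads are 22 mm wide; open, the fingers measure 114 mm over their backs; the gripper's body (76 mm by 85 mm) begins 54 mm behind the grasp point. The pads swing forward as they close: fully open they stand 13 mm farther back than shut.
Start: joints at [1.081, 0.3, 1.521, -0, 1.321, -0.067], TCP at [0.226, 0.502, 0.304] pointing down, gripper open.
Joint ranges: [-3.03, 3.03], [-0.79, 2.21], [0.23, 2.52], [-1.04, 4.18], [0, 3.07], [-2.55, 2.55]. Speed limits (rad/s): [2.22, 2.22, 2.57, 3.14, 3.14, 3.14].

### API

Orientations are given as a unit quaternion [x, y, z, w].
In Python, from station import ctrl, grab_frame, camera_model gives the robot as it stands.
- The arm moves only by the shell command python3 -m crank 'ROWS'. ROWS is JSON, a list that holds one entry, the list of rows, each a list of 5 numbers: the closure, from 0 (fully open) to 1 (shut), then the shift along the tool's x, y, z in cm, then the turn about the tool's z in rad. A call has 1 to 20 rows; each row shifts and turns the commanded pose from where the row before left it, along the tool's axes as they then stand; what a row does not reach is not made up. A row lasts 1/12 s, in which the tool goes at most 41.7 mm and 7.16 degrees, less where a joint would pass 70% of its speed; a pose out of reach is approached as far as the arm can. A call with a gripper value outside its range is refused whole. The fingers move at their own pace and stop on an object; the grip force is fixed at half the most. Time passes only in rows, so rows that do not move let the fingers close. It gives the time, the measured TCP pose, the force, the opening and the grip force at its end, in the units of the state.
- ctrl.state(): the state, without advancing time (a new reading comes with each control period).
- grab_frame(name): name is "side" or "top"; returns the picture (400x640x3 uint8, blue, green, red); there is no depth.
- camera_model(name): a dict with "intrinsics" (3x3 intrinsics, pixels), "R" (3x3) and "t" (3): a world point X has camera coordinates R X + t. Camera axes: x right, y down, z forward; pixel columns grow to the right and rows downward; lengths in m; the calibration is good to about 2 mm. A picture is of the moment at which its call begins. camera_model takes no time and is no camera call.
- ctrl.close_job(): hands the job in; it is judged then, once.
The state is a dict: "t": time; "joint_positions": joint angles; "joint_velocities": joint speeds; "joint_torque": joint torques, N m; "tool_pos": TCP position; "eef_rot": TCP orientation; "contact_force": force on the tool from outside, world axes, zero at the start; "ft_torque": the same for the moment, N m; "width": opening from 0.0 (shut) to 1.0 (fully open); "grasp_force": force on a finger pad.
Only numpy, scipy, OpenCV 4.12 (cv2) and the standard library are available. Lean on these libraries where they do the work, as an engineer would, in place of code of your own. Each camera call takes 0.05 s, during which the arm holds its last target. There are 200 camera calls.

### The job

Put every blue colour tablet into the white safety jar, then close the jar with its yellow cap: set it on with the grip bar in line with the green marks, press it down against the sprung seal and twist it clockwise while pressed until the bar is in line with the red marks, and let go so that it stays locked. Then take the hand scanner, point its window squarely at the middle of the bar code on the slanted card from about 9 cm away and hold it still for two seconds, and stand it back upright in the middle of its round black pad. Leave the rust-coloured tablets, the glaze pot, the brush and the spatula where they are.

Things in the scene. Friction and masses are not known exactly. Their poses are not given: they have to be found in the camera images.
- jar: White open safety jar fixed on a round aluminium plate (radius 58, 6 thick; all in mm). Origin: centre of the plate's underside, on the table; z up. Body radius 46 up to a shoulder 52 high, inner floor 10 high, inner radius 42; neck radius 33 (inside 29), 52 to 81 high. Two lugs stick out of the neck to radius 40 at +x and -x (30 degrees to each side of the axis), 72 to 78 high.
- jar_mouth (a point): Centre of the jar's neck top, 81 mm above the jar's origin. Tablets go in here: a hole of radius 29 mm. The sprung black seal around it reaches 12 mm higher.
- seal (a joint): Sprung black seal ring (radius 29.5 to 31.5 mm) on the neck. 0: free, top 93 mm above the jar's origin; 0.012 m: pressed fully down, level with the neck top. It resists with 1.1 N per mm.
- jar_green (a point): Outer end of one green mark, on the plate 57 mm from the jar's axis, 70 degrees counter-clockwise (seen from above) from the jar's +x; the other is opposite. Set on with its bar along the green marks (48 to 130 degrees from +x will do), the cap slips over the neck and rests on the free seal, cap origin 71 mm above the jar's origin.
- jar_red (a point): Outer end of one red mark, on the plate 57 mm from the jar's axis, on the jar's +x; the other is opposite. A stop ends the cap's turn about 4 degrees past the red marks. Let go here, the cap rises to an origin height of 67 mm over the jar's, caught under the jar's lugs behind 2.5 mm ridges, bar within about 5 degrees of the red marks.
- cap: Loose yellow cap, about 80 g, radius 46 mm, skirt and top 26 mm high, with an upright grip bar on top. Origin: centre of the skirt's lower edge; z up; x along the bar. Same when turned half a turn. Two inner lugs (5 mm high, 23 mm wide) sit at the skirt's lower edge below the bar's ends, inner faces 35.5 mm from the axis. Skirt inner radius 42.5 mm: about 2.5 mm of play on the neck.
- cap_bar (a point): Middle of the cap's grip bar, 39 mm above the cap's origin: bar 64 mm long (cap x), 16 mm wide (cap y), 26 to 52 mm above the origin. From rest on the seal the cap must be pressed down 7 to 11 mm (8 to 12 N; best 9 mm, cap origin 62 mm over the jar's) while it is turned 70 degrees clockwise seen from above; less pressed, its lugs hit the sides of the jar's lugs.
- blue1: Blue colour tablet: upright cylinder, 28 mm diameter, 20 mm high, 30 g, loose on the table. Origin: centre of its underside. May be absent.
- blue2: Blue colour tablet: upright cylinder, 28 mm diameter, 20 mm high, 30 g, loose on the table. Origin: centre of its underside. May be absent.
- blue3: Blue colour tablet: upright cylinder, 28 mm diameter, 20 mm high, 30 g, loose on the table. Origin: centre of its underside. May be absent.
- blue4: Blue colour tablet: upright cylinder, 28 mm diameter, 20 mm high, 30 g, loose on the table. Origin: centre of its underside. May be absent.
- blue5: Blue colour tablet: upright cylinder, 28 mm diameter, 20 mm high, 30 g, loose on the table. Origin: centre of its underside. May be absent.
- blue6: Blue colour tablet: upright cylinder, 28 mm diameter, 20 mm high, 30 g, loose on the table. Origin: centre of its underside. May be absent.
- rust1: Rust-coloured tablet of the same size (28 mm diameter, 20 mm high), not to be moved. Origin: centre of its underside.
- rust2: Rust-coloured tablet of the same size (28 mm diameter, 20 mm high), not to be moved. Origin: centre of its underside.
- scanner: Loose stamp-shaped hand scanner, 140 g, standing upright on its pad. Origin: centre of the window in its flat underside; z up, away from the window; it looks along its -z. Round grey head, radius 26 mm, up to 36 mm; black neck to 42 mm; then a square black grip 28 x 28 mm (sides along x and y) from 41 to 119 mm.
- scanner_aim (a point): The point that the scanner reads: on its -z axis, 90 mm beyond the window.
- pad: Fixed round black pad for the scanner, radius 45 mm, 8 mm thick. Origin: centre of its underside, on the table; the scanner stands on its top.
- card: Batch card with a black and white bar code on a fixed slanted wooden block; the board is 90 x 100 mm and its middle 40 mm above the table, the bar code about 36 x 60 mm at its middle. Origin: middle of the card's face; z is the face's normal, leaning 28 degrees from vertical towards the robot's side; y runs level across the card.
- glaze_pot: Small amber glaze pot, radius 28 mm, 62 mm tall, a bystander. Origin: centre of its underside.
- brush: Brush lying on the table near the robot, a bystander.
- spatula: Spatula lying on the table, a bystander.

How it is judged:
On the way, in this order (a step that is already met when the one before it is completed fails the run):
1. every blue tablet is in the jar (horizontal distance between each of blue1, blue2, blue3, blue4, blue5, blue6 and jar below 0.044 m and z of blue1 in the frame of jar between 0.004 and 0.068 m and z of blue2 in the frame of jar between 0.004 and 0.068 m and z of blue3 in the frame of jar between 0.004 and 0.068 m and z of blue4 in the frame of jar between 0.004 and 0.068 m and z of blue5 in the frame of jar between 0.004 and 0.068 m and z of blue6 in the frame of jar between 0.004 and 0.068 m), for 0.2 s.
2. the cap is locked on the jar and let go (horizontal distance between cap and jar below 0.006 m and z of cap in the frame of jar between 0.062 and 0.0692 m and angle between the x axis of cap and the x axis of jar, either way round below 0.2 rad and angle between cap's own z axis and vertical below 0.06 rad and contact force between the fingers and cap below 0.5 N and linear speed of cap below 0.02 m/s), for 0.4 s.
3. the scanner is aimed squarely at the bar code from about 90 mm and held still for a second (distance between scanner_aim and card below 0.025 m and angle between the z axis of scanner and the z axis of card, either way round below 0.22 rad and linear speed of scanner below 0.02 m/s and angular speed of scanner below 0.15 rad/s), for 1 s.
At the end, for the whole second after the job is handed in: Every blue tablet is in the jar; the cap is locked (origin 62 to 69.2 mm above the jar's, within 6 mm of its axis, bar within 0.2 rad of the red marks, level) and let go; the scanner stands upright at rest on its pad, within 20 mm of the middle (all of step 1 and all of step 2 and horizontal distance between scanner and pad below 0.02 m and angle between scanner's own z axis and vertical below 0.08 rad and z of scanner in the frame of pad below 0.012 m and linear speed of scanner below 0.02 m/s and contact force between the fingers and scanner below 0.1 N); the robot touches nothing.
It fails at once if a rust tablet is moved more than 30 mm (distance of any of rust1, rust2 from where it was at the start of the episode above 0.03 m).
It fails at once if a bystander is moved more than 40 mm (distance of any of glaze_pot, brush, spatula from where it was at the start of the episode above 0.04 m).
Of blue1, blue2, blue3, blue4, blue5, blue6 only 4 to 6 are there at a start; the rules pass over those that are not, and their reading is None.
At some moment in a run one of blue1, blue2, blue3, blue4, blue5, blue6, cap may be knocked a few centimetres aside while the robot is not near it.
It also fails if it takes over 200 s, if anything falls off the work surface, if the arm or the gripper's body presses on something with over 40 N, if the wrist force passes 120 N, or if a joint passes its speed limit or range.

## Working session

There is one attempt and no reset: what is moved stays moved. The work goes in short steps, Python scripts to look and compute and a shell command to move; the robot and the scene stay as the last step left them, time stands still between calls to the robot, and variables do not carry over. Pictures are saved under pics/ and viewed, at most 14 in all, crops included, and the job is handed in when it is done.

```bash
ls; mkdir -p pics; python3 - <<'E'
from station import ctrl, grab_frame, camera_model
import cv2
print(ctrl.state())
for n in("side","top"):
    cv2.imwrite(f"pics/{n}0.png",grab_frame(n)); print(n,camera_model(n))
E
```

```text
pics
{'t': 0.0, 'joint_positions': array([ 1.08138500e+00,  3.00444673e-01,  1.52162135e+00, -3.80278188e-06,
        1.32068544e+00, -6.65932605e-02]), 'joint_velocities': array([ 0.00149773,  0.00132929,  0.00026489, -0.00323141, -0.00055719,
       -0.0027786 ]), 'joint_torque': array([-1.99607188e-03, -5.43506670e+01, -3.61795020e+01, -1.76192898e-04,
        4.14469177e-03,  1.21783228e-05]), 'tool_pos': array([0.22560615, 0.5014217 , 0.30331872]), 'eef_rot': array([ 2.09837276e-01,  9.77736151e-01, -5.57666583e-04, -1.57238457e-04]), 'contact_force': array([-0.68659122,  0.46058583,  0.64853121]), 'ft_torque': array([ 0.04026922, -0.00471983,  0.00647915]), 'grasp_force': 0.0, 'width': 1.002037353104622}
side {'intrinsics': array([[474.01195569,   0.        , 326.63988716],
       [  0.        , 474.01195569, 201.37300513],
       [  0.        ,   0.        ,   1.        ]]), 'R': array([[-0.79272921, -0.60941446,  0.01394361],
       [-0.44712412,  0.56576946, -0.69280946],
       [ 0.41431923, -0.55544482, -0.72098587]]), 't': array([0.45591446, 0.27052169, 1.37561466])}
top {'intrinsics': array([[419.46475978,   0.        , 321.90930208],
       [  0.        , 419.46475978, 199.41984453],
       [  0.        ,   0.        ,   1.        ]]), 'R': array([[ 0.00439266, -0.99997843,  0.00488356],
       [-0.99495089, -0.00486013, -0.10024523],
       [ 0.1002668 , -0.00441856, -0.99495078]]), 't': array([0.00900264, 0.5289993 , 1.11747538])}
```

View pics/top0.png

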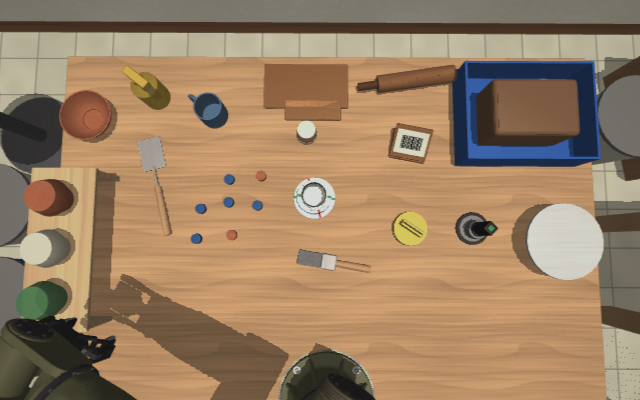

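View pics/side0.png

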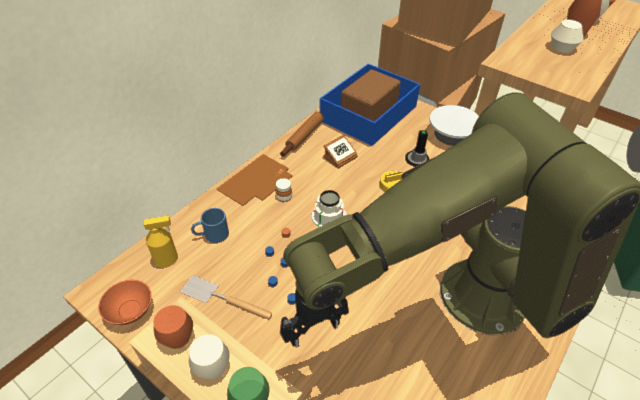

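The top picture shows five blue tablets near (229,179), (200,208), (229,202), (257,205) and (196,239). The rust tablets are at (261,176) and (232,235), the jar at (314,197), the cap at (410,228), the scanner at (473,228) and the card at (411,143). In the side view the arm hides part of the scene. Next I'll measure positions.

```bash
cat > h.py <<'E'
from station import ctrl, grab_frame, camera_model
import cv2, numpy as np
from scipy.spatial.transform import Rotation as Ro
def px2w(n,u,v,z):
    c=camera_model(n); K,R,t=c["intrinsics"],c["R"],np.array(c["t"])
    d=R.T@np.linalg.solve(K,[u,v,1.]); o=-R.T@t
    return o+d*(z-o[2])/d[2]
def w2px(n,X):
    c=camera_model(n); p=c["intrinsics"]@(c["R"]@np.array(X)+c["t"]); return p[:2]/p[2]
def blobs(im,lo,hi,roi,amin=15):
    u0,v0,u1,v1=roi; m=cv2.inRange(cv2.cvtColor(im[v0:v1,u0:u1],cv2.COLOR_BGR2HSV),lo,hi)
    n,l,s,c=cv2.connectedComponentsWithStats(m)
    return [(c[i][0]+u0,c[i][1]+v0,s[i][4]) for i in range(1,n) if s[i][4]>=amin]
BLUE=((100,110,40),(125,255,255))
def blues(im,roi=(120,160,300,300)):
    return [(px2w("top",u,v,.012).round(4)[:2],int(a),round(u,1),round(v,1)) for u,v,a in blobs(im,*BLUE,roi)]
def go(X,yaw=None):
    "rows-units needed: shift along tool x,y,z in cm to bring TCP to X; yaw turn about tool z to have tool y at world angle yaw"
    s=ctrl.state(); R=Ro.from_quat(s["eef_rot"]).as_matrix()
    out=(R.T@(np.array(X)-s["tool_pos"])*100).round(2)
    y=np.arctan2(R[1,1],R[0,1])
    return out, "tool y at %.3f"%y, "turn", None if yaw is None else round(float((-(yaw-y)+np.pi/2)%np.pi-np.pi/2),3)
E
python3 - <<'E'
from h import *
im=cv2.imread("pics/top0.png")
for b in blues(im): print(b)
for n,lo,hi,roi in [("cap",(22,120,100),(35,255,255),(380,200,440,260)),("rust",(0,120,60),(16,255,255),(218,160,275,250)),("green",(45,80,60),(80,255,255),(285,170,345,225)),("red",(172,120,80),(180,255,255),(285,170,345,225)),("red2",(0,150,80),(6,255,255),(285,170,345,225))]:
    print(n,[(px2w("top",u,v,{"cap":.02,"rust":.012}.get(n,.006)).round(4)[:2],a) for u,v,a in blobs(im,lo,hi,roi,2 )])
a=cv2.resize(im[165:265,280:500],None,fx=3.6,fy=3.6,interpolation=cv2.INTER_CUBIC)
b=cv2.resize(im[115:170,370:450],None,fx=4,fy=4,interpolation=cv2.INTER_CUBIC)
o=np.zeros((a.shape[0]+b.shape[0],a.shape[1],3),np.uint8);o[:a.shape[0]]=a;o[a.shape[0]:,:b.shape[1]]=b
cv2.imwrite("pics/c1.png",o)
E
```

```text
(array([0.5865, 0.2696]), 68, np.float64(228.9), np.float64(178.8))
(array([0.5227, 0.2693]), 71, np.float64(228.4), np.float64(201.8))
(array([0.5142, 0.1902]), 68, np.float64(257.0), np.float64(204.9))
(array([0.5046, 0.3458]), 74, np.float64(200.4), np.float64(208.2))
(array([0.4221, 0.3549]), 75, np.float64(196.0), np.float64(238.3))
cap [(array([ 0.452 , -0.2289]), np.int32(859))]
rust [(array([0.5959, 0.1822]), np.int32(94)), (array([0.4325, 0.2597]), np.int32(98))]
green [(array([0.5416, 0.082 ]), np.int32(10)), (array([ 0.5393, -0.0083]), np.int32(6)), (array([ 0.5337, -0.0194]), np.int32(6))]
red []
red2 [(array([0.4932, 0.0193]), np.int32(3))]
```

View pics/c1.png

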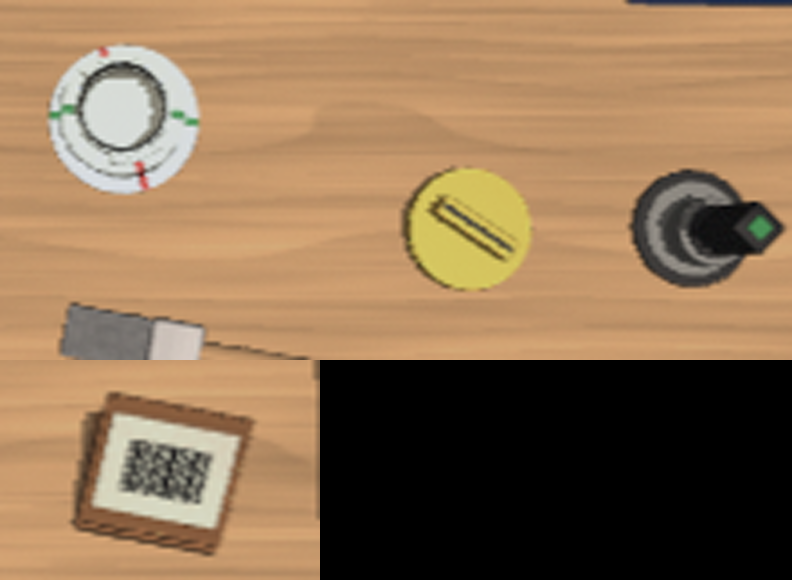

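The crop shows the plate circle's centre at (124,119). The red marks end at (103,51) and (145,188), and the green ones at (55,114) and (192,121). The cap's bar runs from about (437,202) to (515,255). The pad centre is (690,229) and the scanner top (760,228). The barcode middle is (166,470).

```bash
python3 - <<'E'
from h import *
f=lambda u,v,z: px2w("top",280+u/3.6,165+v/3.6,z)[:2].round(4)
g=lambda u,v,z: px2w("top",370+u/4,115+(v-360)/4,z)[:2].round(4)
print("jar",f(124,119,.006)); r1,r2=f(103,48,.006),f(146,189,.006); print("red",r1,r2,(r1+r2)/2,np.degrees(np.arctan2(*(r1-r2)[::-1])))
g1,g2=f(52,114,.006),f(196,122,.006); print("green",(g1+g2)/2,np.degrees(np.arctan2(*(g1-g2)[::-1])))
print("neck",f(122,106,.085))
print("cap",f(469,229,.024)); b=f(437,202,.052)-f(515,252,.052); print("bar",np.degrees(np.arctan2(*b[::-1])))
print("pad",f(690,229,.008),"scan top",f(760,228,.127),"head",f(697,228,.044), [f(*p,.127) for p in((740,229),(762,203),(784,227),(762,253))])
print("card",g(166,470,.04)); e=g(107,395,.06)-g(253,420,.06); print("level",np.degrees(np.arctan2(*e[::-1])),np.linalg.norm(e)); e=g(75,525,.02)-g(213,555,.02); print("level",np.degrees(np.arctan2(*e[::-1])))
E
python3 -m crank '[[[0.45,0,0,0,-0.1055],[0.45,0,0,0,-0.1055],[0.45,0,0,0,-0.1055],[0.45,0,0,0,-0.1055],[0.45,-2,-1,0,0]]]'
python3 -c "
from h import *
print(go([.5865,.2696,.15],np.pi/2),ctrl.state()['joint_positions'].round(2))"
```

```text
jar [0.5347 0.0321]
red [0.59   0.0487] [0.4808 0.0149] [0.5354 0.0318] 17.198541220065874
green [0.5355  0.03215] 87.11444600447003
neck [0.5359 0.0325]
cap [ 0.4507 -0.229 ]
bar 57.320791270673375
pad [ 0.4519 -0.4019] scan top [ 0.449  -0.4071] head [ 0.4515 -0.3941] [array([ 0.4482, -0.3933]), array([ 0.4662, -0.4091]), array([ 0.4497, -0.4236]), array([ 0.4318, -0.4078])]
card [ 0.6853 -0.2329]
level 80.34855228802822 0.09960988906730096
level 77.8150392513216
t: 0.52
tool_pos: [0.2438, 0.4924, 0.3035]
eef_rot: [-0.004, 1.0, -0.0, -0.0]
contact_force: [0.6, -0.3, 0.2]
width: 0.548
grasp_force: 0.0
(array([-34.08, -22.57,  15.33]), 'tool y at 1.580', 'turn', 0.009) [ 1.04  0.3   1.52  0.    1.32 -0.54]
```

```bash
python3 -m crank '[[[0.45,-3.43,-2.23,0.6,0],[0.45,-3.43,-2.23,0.6,0],[0.45,-3.43,-2.23,0.6,0],[0.45,-3.43,-2.23,0.6,0],[0.45,-3.43,-2.23,0.6,0],[0.45,-3.43,-2.23,0.6,0],[0.45,-3.43,-2.23,0.6,0],[0.45,-3.43,-2.23,0.6,0],[0.45,-3.43,-2.23,0.6,0],[0.45,-3.43,-2.23,0.6,0],[0.45,0,0,3,0],[0.45,0,0,3,0],[0.45,0,0,3,0],[0.45,0,0,1,0],[0.45,0,0,0,0]]]'
python3 -c "
from h import *
im=grab_frame('top');cv2.imwrite('pics/t1.png',cv2.resize(im[150:260,170:350],None,fx=4,fy=4,interpolation=2))
print(blues(im)); print(go([.5865,.2696,.08],np.pi/2))"
```

```text
t: 1.77
tool_pos: [0.5875, 0.2679, 0.141]
eef_rot: [0.0, 1.0, -0.001, -0.002]
contact_force: [0.4, 0.6, 0.5]
width: 0.549
grasp_force: 0.0
[(array([0.5142, 0.1902]), 68, np.float64(257.0), np.float64(204.9))]
(array([0.17, 0.13, 6.36]), 'tool y at 1.570', 'turn', -0.001)
```

View pics/t1.png

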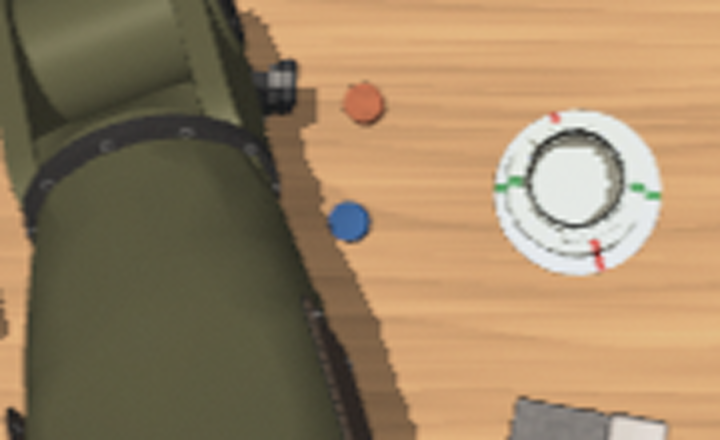

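The arm hides the target, while the rust tablet and blue at (349,221) are untouched. Positions agree with the sizes given, so I'll grasp.

```bash
python3 -m crank '[[[0.45,0.1,0.1,3.2,0],[0.45,0,0,3.1,0],[0.45,0,0,0,0],[1,0,0,0,0],[1,0,0,0,0],[1,0,0,0,0],[1,0,0,0,0],[1,0,0,0,0],[1,0,0,-4,0],[1,0,0,-4,0],[1,0,0,-2,0],[1,0,0,0,0]]]'
python3 -c "
from h import *
print(go([.535,.032,.18],np.pi/2))"
```

```text
t: 2.82
tool_pos: [0.5892, 0.27, 0.1885]
eef_rot: [0.0, 1.0, 0.002, 0.005]
contact_force: [0.5, -1.1, 0.0]
width: 0.29
grasp_force: 59.0
(array([  5.41, -23.8 ,   0.7 ]), 'tool y at 1.570', 'turn', -0.001)
```

```bash
python3 -m crank '[[[1,0.7,-3.9,0,0],[1,0.7,-4,0,0],[1,0.7,-4,0,0],[1,0.7,-4,0,0],[1,0.7,-4,0,0],[1,0.7,-3.9,0,0],[1,0,0,1,0],[1,0,0,0.5,0],[1,0,0,0,0],[0.45,0,0,0,0],[0.45,0,0,0,0],[0.45,0,0,0,0],[0.45,0,0,-2,0],[0.45,0.8,4,0,0],[0.45,0.8,4,0,0],[0.45,0.8,4,0,0],[0.45,0.7,3.8,0,0],[0.45,0,0,2,0],[0.45,0,0,0,0]]]'
python3 -c "
from h import *
print(go([.5142,.1902,.08],np.pi/2));im=grab_frame('top');cv2.imwrite('pics/t2.png',cv2.resize(im[150:260,170:350],None,fx=4,fy=4,interpolation=2)); print(blues(im))"
```

```text
t: 4.4
tool_pos: [0.5129, 0.1913, 0.1636]
eef_rot: [-0.002, 1.0, -0.0, -0.002]
contact_force: [-1.3, -1.2, -0.8]
width: 0.553
grasp_force: 0.0
(array([-0.15, -0.1 ,  8.36]), 'tool y at 1.574', 'turn', 0.003)
[(array([0.5044, 0.3517]), 37, np.float64(198.2), np.float64(208.2)), (array([0.4224, 0.3548]), 74, np.float64(196.1), np.float64(238.1))]
```

View pics/t2.png

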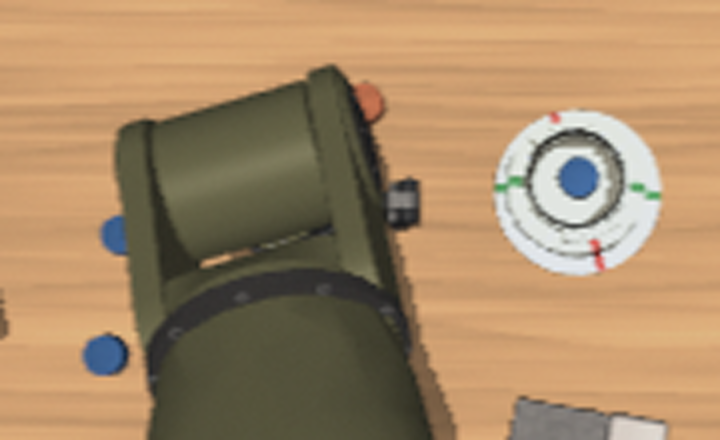

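The picture shows tablet 1 inside the jar at (578,178), and the rest is undisturbed.

```bash
python3 -m crank '[[[0.45,-0.1,-0.1,3,0],[0.45,0,0,3,0],[0.45,0,0,2.3,0],[0.45,0,0,0,0],[1,0,0,0,0],[1,0,0,0,0],[1,0,0,0,0],[1,0,0,0,0],[1,0,0,-3.6,0],[1,0,0,-3.6,0],[1,0,0,-3.5,0],[1,-0.3,-3.95,0,0],[1,-0.3,-3.95,0,0],[1,-0.3,-3.95,0,0],[1,-0.2,-3.95,0,0],[1,0,0,1.4,0],[1,0,0,0,0]]]'
python3 -c "
from h import *
print(go([.525,.032,.172],np.pi/2))"
```

```text
t: 5.87
tool_pos: [0.5258, 0.0285, 0.1752]
eef_rot: [0.002, 1.0, 0.0, -0.0]
contact_force: [-0.8, 0.4, -1.3]
width: 0.29
grasp_force: 59.1
(array([0.09, 0.35, 0.32]), 'tool y at 1.567', 'turn', -0.004)
```

```bash
python3 -m crank '[[[1,0,0.3,0.2,0],[1,0,0,0,0],[0.45,0,0,0,0],[0.45,0,0,0,0],[0.45,0,0,0,0],[0.45,0,0,-2,0],[0.45,0.1,4,0,0],[0.45,0.1,4,0,0],[0.45,0.1,4,0,0],[0.45,0,4,0,0],[0.45,0,4,0,0],[0.45,0,3.7,0,0],[0.45,0,0,3,0],[0.45,0,0,0,0]]]'
python3 -c "
from h import *
print(go([.5227,.2693,.08],np.pi/2));im=grab_frame('top');print(blobs(im,*BLUE,(295,175,335,220)))"
```

```text
t: 7.03
tool_pos: [0.5215, 0.2717, 0.1598]
eef_rot: [-0.001, 1.0, -0.001, -0.003]
contact_force: [-1.2, -1.1, -0.8]
width: 0.55
grasp_force: 0.0
(array([-0.16, -0.22,  7.98]), 'tool y at 1.573', 'turn', 0.003)
[(np.float64(314.1194029850746), np.float64(194.0), np.int32(67)), (np.float64(312.94444444444446), np.float64(204.0), np.int32(18))]
```

```bash
python3 -m crank '[[[0.45,-0.1,-0.2,3,0],[0.45,0,0,3,0],[0.45,0,0,2,0],[0.45,0,0,0,0],[1,0,0,0,0],[1,0,0,0,0],[1,0,0,0,0],[1,0,0,0,0],[1,0,0,-3.6,0],[1,0,0,-3.6,0],[1,0,0,-3.5,0],[1,-0.2,-3.8,0,0],[1,-0.2,-3.8,0,0],[1,-0.2,-3.8,0,0],[1,-0.2,-3.8,0,0],[1,-0.2,-3.8,0,0],[1,-0.2,-3.8,0,0],[1,0,0,1.4,0],[1,0,0,0,0]]]'
python3 -c "
from h import *
print(go([.535,.042,.172],np.pi/2))"
```

```text
t: 8.67
tool_pos: [0.5359, 0.0386, 0.1764]
eef_rot: [0.002, 1.0, 0.0, -0.0]
contact_force: [-0.5, 0.3, -0.6]
width: 0.286
grasp_force: 59.0
(array([0.09, 0.34, 0.44]), 'tool y at 1.567', 'turn', -0.004)
```

```bash
python3 -m crank '[[[1,0,0.3,0.4,0],[1,0,0,0,0],[0.45,0,0,0,0],[0.45,0,0,0,0],[0.45,0,0,0,0],[0.45,0,0,-2,0],[0.45,0.4,3.8,0,0],[0.45,0.4,3.8,0,0],[0.45,0.4,3.8,0,0],[0.45,0.4,3.8,0,0],[0.45,0.4,3.8,0,0],[0.45,0.4,3.8,0,0],[0.45,0.4,3.8,0,0],[0.45,0.3,3.8,0,0],[0.45,0,0,3,0],[0.45,0,0,0,0]]]'
python3 -c "
from h import *
print(go([.5046,.3458,.08],np.pi/2));im=grab_frame('top');print(blobs(im,*BLUE,(295,175,335,220)),blues(im))"
```

```text
t: 10.0
tool_pos: [0.5035, 0.3485, 0.1586]
eef_rot: [-0.001, 1.0, -0.002, -0.002]
contact_force: [-1.2, -1.3, -1.3]
width: 0.55
grasp_force: 0.0
(array([-0.15, -0.24,  7.86]), 'tool y at 1.573', 'turn', 0.002)
[(np.float64(311.1574074074074), np.float64(194.72222222222223), np.int32(108)), (np.float64(312.6666666666667), np.float64(204.05555555555554), np.int32(18))] []
```

```bash
python3 -m crank '[[[0.45,-0.1,-0.2,3,0],[0.45,0,0,3,0],[0.45,0,0,1.9,0],[0.45,0,0,0,0],[1,0,0,0,0],[1,0,0,0,0],[1,0,0,0,0],[1,0,0,0,0],[1,0,0,-3.6,0],[1,0,0,-3.6,0],[1,0,0,-3.6,0],[1,-0.4,-4,0,0],[1,-0.4,-4,0,0],[1,-0.4,-4,0,0],[1,-0.4,-4,0,0],[1,-0.4,-4,0,0],[1,-0.4,-4,0,0],[1,-0.4,-4,0,0],[1,-0.3,-4,0,0],[1,0,0,0,0]]]'
python3 -c "
from h import *
print(go([.535,.022,.172],np.pi/2))"
```

```text
t: 11.72
tool_pos: [0.5377, 0.0197, 0.1933]
eef_rot: [0.003, 1.0, -0.0, 0.001]
contact_force: [0.4, 0.8, -0.4]
width: 0.285
grasp_force: 59.0
(array([0.28, 0.24, 2.13]), 'tool y at 1.565', 'turn', -0.006)
```

```bash
python3 -m crank '[[[1,0.2,0.2,2,0],[1,0,0,0,0],[1,0,0,0,0],[0.45,0,0,0,0],[0.45,0,0,0,0],[0.45,0,0,0,0],[0.45,0,0,-2,0],[0.45,1.25,3.7,0,0],[0.45,1.25,3.7,0,0],[0.45,1.25,3.7,0,0],[0.45,1.25,3.7,0,0],[0.45,1.25,3.7,0,0],[0.45,1.25,3.7,0,0],[0.45,1.25,3.7,0,0],[0.45,1.25,3.7,0,0],[0.45,1.25,3.7,0,0],[0.45,0,0,3,0],[0.45,0,0,0,0]]]'
python3 -c "
from h import *
print(go([.4221,.3549,.08],np.pi/2));im=grab_frame('top');cv2.imwrite('pics/t3.png',cv2.resize(im[150:260,170:450],None,fx=2.8,fy=2.8,interpolation=2));print(blobs(im,*BLUE,(295,175,335,220)),blues(im))"
```

```text
t: 13.22
tool_pos: [0.4209, 0.3613, 0.1584]
eef_rot: [-0.001, 1.0, -0.002, -0.002]
contact_force: [-0.5, -0.6, -0.9]
width: 0.55
grasp_force: 0.0
(array([-0.15, -0.61,  7.84]), 'tool y at 1.573', 'turn', 0.003)
[(np.float64(313.0348837209302), np.float64(197.11046511627907), np.int32(172))] []
```

View pics/t3.png

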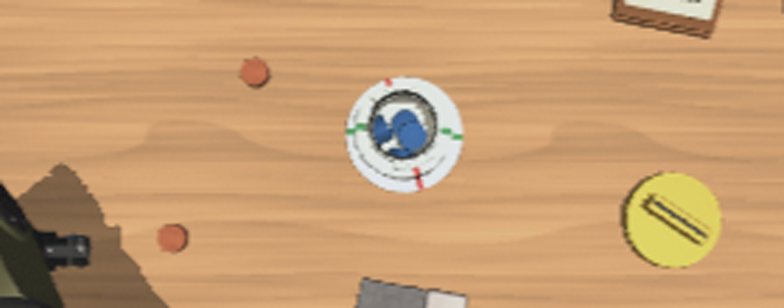

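Tablets sit in the jar mouth around (400,130). The rust tablets at (254,72) and (172,238) are unmoved and the cap is at (672,220).

```bash
python3 -m crank '[[[0.45,-0.1,-0.6,3,0],[0.45,0,0,3,0],[0.45,0,0,1.9,0],[0.45,0,0,0,0],[1,0,0,0,0],[1,0,0,0,0],[1,0,0,0,0],[1,0,0,0,0],[1,0,0,-3.6,0],[1,0,0,-3.6,0],[1,0,0,-3.6,0],[1,-1.3,-3.7,0,0],[1,-1.3,-3.7,0,0],[1,-1.3,-3.7,0,0],[1,-1.3,-3.7,0,0],[1,-1.3,-3.7,0,0],[1,-1.3,-3.7,0,0],[1,-1.3,-3.7,0,0],[1,-1.3,-3.7,0,0],[1,-1.3,-3.7,0,0]]]'
python3 -c "
from h import *
print(go([.540,.022,.172],np.pi/2))"
```

```text
t: 14.93
tool_pos: [0.5412, 0.0193, 0.1925]
eef_rot: [0.0, 1.0, 0.0, 0.001]
contact_force: [0.5, 1.1, -0.8]
width: 0.287
grasp_force: 59.0
(array([0.13, 0.27, 2.05]), 'tool y at 1.570', 'turn', -0.001)
```

```bash
python3 -m crank '[[[1,0.1,0.2,2,0],[1,0,0,0,0],[1,0,0,0,0],[0.45,0,0,0,0],[0.45,0,0,0,0],[0.45,0,0,0,0],[0.45,0,0,-2,0],[0.45,3.4,1.6,-1.5,0],[0.45,3.4,1.6,-1.5,0],[0.45,3.4,1.6,-1.5,0],[0.45,3.4,1.6,-1.5,0],[0.45,3.4,1.6,-1.5,0],[0.45,0,0,0,0]]]'
python3 -c "
from h import *
im=grab_frame('top');s=grab_frame('side')
a=cv2.resize(im[165:245,285:500],None,fx=3.6,fy=3.6,interpolation=2); b=cv2.resize(s[160:260,270:420],None,fx=2.8,fy=2.8,interpolation=2)
o=np.zeros((568,774,3),np.uint8);o[:288]=a;o[288:568,:420]=b;cv2.imwrite('pics/t4.png',o);print(blues(im),blobs(im,(22,120,100),(35,255,255),(340,180,480,280)))"
```

```text
t: 16.02
tool_pos: [0.3663, 0.1054, 0.2689]
eef_rot: [-0.001, 1.0, 0.001, 0.002]
contact_force: [0.6, -0.9, 0.6]
width: 0.543
grasp_force: 0.0
[] [(np.float64(396.0775370581528), np.float64(229.83352337514253), np.int32(877))]
```

View pics/t4.png

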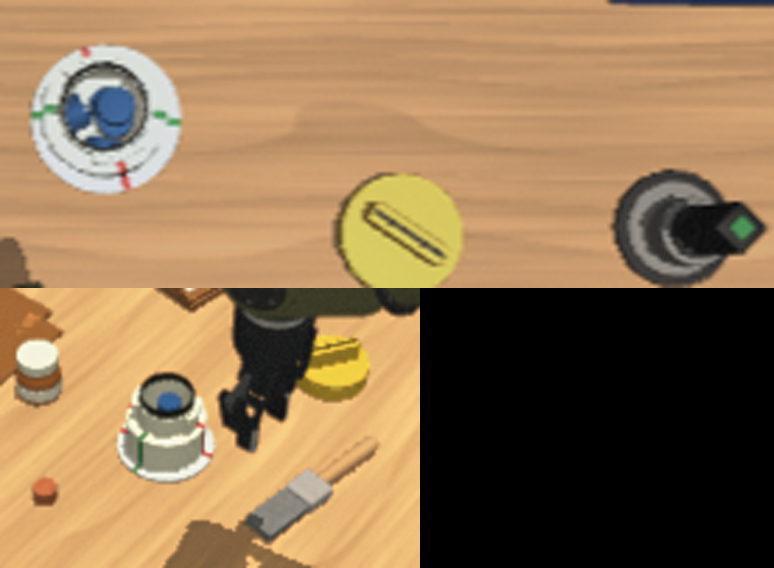

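All five tablets are in the jar. The cap has been knocked to crop (401,234), and its bar runs roughly from (368,205) to (445,258). I'll fit the cap and jar outlines by model silhouette, since the fit has only 2.5 mm of play.

```bash
cat > fit.py <<'E'
from h import *
from scipy.optimize import minimize
S=4
def sil(x,y,rings):
    m=np.zeros((400*S,640*S),np.uint8); P=[]
    for r,z in rings:
        for a in np.linspace(0,2*np.pi,72): P.append(w2px("top",[x+r*np.cos(a),y+r*np.sin(a),z]))
    P=np.array(P)*S+S/2-.5
    cv2.fillConvexPoly(m,cv2.convexHull(P.round().astype(np.int32)),1); return m>0
def fit(mask,x0,rings,w=45):
    M=cv2.resize(mask,None,fx=S,fy=S,interpolation=cv2.INTER_LINEAR)>127
    c=(w2px("top",[*x0,.02])*S).astype(int); sl=np.s_[c[1]-w*S:c[1]+w*S,c[0]-w*S:c[0]+w*S]
    f=lambda p:-(M[sl]&sil(*p,rings)[sl]).sum()/(M[sl]|sil(*p,rings)[sl]).sum()
    r=minimize(f,x0,method="Nelder-Mead",options=dict(initial_simplex=np.array(x0)+[[0,0],[.004,0],[0,.004]],xatol=1e-4)); return r.x.round(4),r.fun
E
python3 - <<'E'
from fit import *
im=grab_frame("top"); hsv=cv2.cvtColor(im,cv2.COLOR_BGR2HSV); cv2.imwrite("pics/raw1.png",im)
y=np.zeros((400,640),np.uint8); y[195:262,365:430]=cv2.inRange(hsv,(22,100,60),(35,255,255))[195:262,365:430]
n,l,s,_=cv2.connectedComponentsWithStats(y); k=1+s[1:,4].argmax(); ym=cv2.morphologyEx(((l==k)*255).astype(np.uint8),cv2.MORPH_CLOSE,np.ones((9,9)))
print("cap",fit(ym,[.447,-.192],[(.046,0),(.046,.026)],30))
w=np.zeros((400,640),np.uint8); w[165:228,285:345]=255-cv2.inRange(hsv,(5,60,100),(22,255,255))[165:228,285:345]
w=cv2.morphologyEx(w,cv2.MORPH_OPEN,np.ones((5,5))); print("jar",fit(w,[.535,.032],[(.058,0),(.058,.006),(.033,.081),(.0315,.093)],30))
# bar direction: dark/line pixels within cap
er=cv2.erode(ym,np.ones((7,7))); g=im[:,:,2].astype(float); dk=((er>0)&(g<np.median(g[er>0])-35)).astype(np.uint8)
n,l,s,_=cv2.connectedComponentsWithStats(dk)
for i in range(1,n):
    if s[i,4]>8:
        p=np.argwhere(l==i)[:,::-1].astype(np.float32); r=cv2.minAreaRect(p); v=cv2.fitLine(p,cv2.DIST_L2,0,.01,.01).ravel()
        a=px2w("top",v[2]-10*v[0],v[3]-10*v[1],.05)-px2w("top",v[2]+10*v[0],v[3]+10*v[1],.05); print(s[i,4],r,"angle",np.degrees(np.arctan2(a[1],a[0]))%180, px2w("top",*r[0],.05))
print(go([.447,-.192,.2],np.radians(146)))
E
```

```text
Traceback (most recent call last):
  File "fit.py", line 14, in fit
    r=minimize(f,x0,method="Nelder-Mead",options=dict(initial_simplex=np.array(x0)+[[0,0],[.004,0],[0,.004]],xatol=1e-4)); return r.x.round(4),r.fun
  File "fit.py", line 13, in <lambda>
    f=lambda p:-(M[sl]&sil(*p,rings)[sl]).sum()/(M[sl]|sil(*p,rings)[sl]).sum()
                       ~~~^^^^^^^^^^
  File "fit.py", line 7, in sil
    for a in np.linspace(0,2*np.pi,72): P.append(w2px("top",[x+r*np.cos(a),y+r*np.sin(a),z]))
                                                 ~~~~^^^^^^^^^^^^^^^^^^^^^^^^^^^^^^^^^^^^^^^
  File "h.py", line 9, in w2px
    c=camera_model(n); p=c["intrinsics"]@(c["R"]@np.array(X)+c["t"]); return p[:2]/p[2]
ValueError: time passes only in moves, steps and waits
```

```bash
sed -i 's/^from scipy.spatial/import functools\ncamera_model=functools.lru_cache(camera_model)\nfrom scipy.spatial/' h.py
cat > cap.py <<'E'
from fit import *
import sys
im=cv2.imread(sys.argv[1]); hsv=cv2.cvtColor(im,cv2.COLOR_BGR2HSV)
y=np.zeros((400,640),np.uint8); y[195:262,365:430]=cv2.inRange(hsv,(22,100,60),(35,255,255))[195:262,365:430]
n,l,s,_=cv2.connectedComponentsWithStats(y); k=1+s[1:,4].argmax(); ym=cv2.morphologyEx(((l==k)*255).astype(np.uint8),cv2.MORPH_CLOSE,np.ones((9,9)))
print("cap",fit(ym,[.447,-.192],[(.046,0),(.046,.026)],30))
w=np.zeros((400,640),np.uint8); w[165:228,285:345]=255-cv2.inRange(hsv,(5,60,100),(22,255,255))[165:228,285:345]
w=cv2.morphologyEx(w,cv2.MORPH_OPEN,np.ones((5,5))); print("jar",fit(w,[.535,.032],[(.058,0),(.058,.006),(.033,.081),(.0315,.093)],30))
er=cv2.erode(ym,np.ones((7,7))); g=im[:,:,2].astype(float); dk=((er>0)&(g<np.median(g[er>0])-35)).astype(np.uint8)
n,l,s,_=cv2.connectedComponentsWithStats(dk)
for i in range(1,n):
    if s[i,4]>8:
        p=np.argwhere(l==i)[:,::-1].astype(np.float32); r=cv2.minAreaRect(p); v=cv2.fitLine(p,cv2.DIST_L2,0,.01,.01).ravel()
        a=px2w("top",v[2]-10*v[0],v[3]-10*v[1],.05)-px2w("top",v[2]+10*v[0],v[3]+10*v[1],.05); print(s[i,4],r,"angle",np.degrees(np.arctan2(a[1],a[0]))%180, px2w("top",*r[0],.05))
print(go([.447,-.192,.2]))
E
python3 cap.py pics/raw1.png
```

```text
cap (array([ 0.4475, -0.1912]), np.float64(-0.9497513739858676))
jar (array([0.5364, 0.0335]), np.float64(-0.9735786103972226))
110 ((395.9482116699219, 229.8793182373047), (25.80662727355957, 6.260245323181152), 35.83765411376953) angle 56.09106400200712 [ 0.44629898 -0.18530238  0.05      ]
(array([ -7.68, -29.58,   6.65]), 'tool y at 1.571', 'turn', None)
```

```bash
python3 -m crank '[[[0.45,-1,-3.7,0,0],[0.45,-1,-3.7,0,0],[0.45,-1,-3.7,0,0],[0.45,-1,-3.7,0,0],[0.45,-1,-3.7,0,0],[0.45,-1,-3.7,0,0],[0.45,-1,-3.7,0,0],[0.45,-0.7,-3.7,0,0],[0.45,0,0,0.5,0.12],[0.45,0,0,0.5,0.12],[0.45,0,0,0.5,0.12],[0.45,0,0,0.5,0.12],[0.45,0,0,0.5,0.12],[0.45,0,0,0.5,0.12],[0.45,0,0,0.5,0.12],[0.45,0,0,0.5,0.12],[0.45,0,0,0.5,0.12],[0.45,0,0,0.5,0.12],[0.45,0,0,0.5,0.12],[0.45,0,0,0.5,0.12]]]'
python3 -m crank '[[[0.45,0,0,0,0.12],[0.45,0,0,0,0.12],[0.45,0,0,0,0.12],[0.45,0,0,0,0.12],[0.45,0,0,0,0.12],[0.45,0,0,0,0.12],[0.45,0,0,0,0],[0.45,0,0,0,0]]]'
python3 -c "
from h import *
print(go([.4475,-.1912,.105],np.radians(146)),ctrl.state()['joint_positions'].round(2))"
```

```text
t: 17.83
tool_pos: [0.4468, -0.1935, 0.2045]
eef_rot: [0.662, 0.749, -0.0, -0.001]
contact_force: [-0.0, 0.2, -0.5]
width: 0.546
grasp_force: 0.0
t: 18.5
tool_pos: [0.4467, -0.1932, 0.2051]
eef_rot: [0.881, 0.472, -0.0, -0.001]
contact_force: [-0.3, -0.4, -0.1]
width: 0.551
grasp_force: 0.0
(array([ 0.21, -0.03, 10.01]), 'tool y at -0.587', 'turn', 0.007) [-0.48  0.27  1.8  -0.    1.07  0.1 ]
```

```bash
python3 -m crank '[[[0.45,0.2,0,3.5,0],[0.45,0,0,3.5,0],[0.45,0,0,3,0],[0.45,0,0,0,0],[0.45,0,0,0,0]]]'
python3 -c "
from h import *
print(go([.4475,-.1912,.105],np.radians(146)))"
python3 -m crank '[[[1,0,0,0,0],[1,0,0,0,0],[1,0,0,0,0],[1,0,0,0,0],[1,0,0,0,0],[1,0,0,0,0]]]'
python3 -c "
from h import *
print(go([.4475,-.1912,.105],np.radians(146)))"
```

```text
t: 18.92
tool_pos: [0.4475, -0.191, 0.1053]
eef_rot: [0.882, 0.472, -0.001, -0.001]
contact_force: [0.9, 0.9, 1.5]
width: 0.549
grasp_force: 0.0
(array([-0.02,  0.01,  0.03]), 'tool y at -0.587', 'turn', 0.006)
t: 19.42
tool_pos: [0.4485, -0.1914, 0.1079]
eef_rot: [0.882, 0.471, 0.001, 0.001]
contact_force: [-0.6, 0.9, 6.5]
width: 0.175
grasp_force: 59.4
(array([-0.04, -0.1 ,  0.29]), 'tool y at -0.589', 'turn', 0.004)
```

```bash
python3 -m crank '[[[1,0,0,-3.8,0],[1,0,0,-3.8,0],[1,0,0,-3.8,0],[1,0,0,0,-0.109],[1,0,0,0,-0.109],[1,0,0,0,-0.109],[1,0,0,0,-0.109],[1,0,0,0,-0.109],[1,0,0,0,0],[1,0,0,0,0]]]'
python3 -c "
from h import *
print(go([.5357,.0327,.22],np.radians(177.1)))"
```

```text
t: 20.25
tool_pos: [0.4478, -0.191, 0.2208]
eef_rot: [0.724, 0.69, 0.0, 0.001]
contact_force: [0.0, 0.0, -0.3]
width: 0.171
grasp_force: 59.0
(array([22.77,  7.71,  0.07]), 'tool y at -0.048', 'turn', 0.003)
```

```bash
python3 -m crank '[[[1,3.8,1.3,0,0],[1,3.8,1.3,0,0],[1,3.8,1.3,0,0],[1,3.8,1.3,0,0],[1,3.8,1.3,0,0],[1,3.8,1.2,0,0],[1,0,0,0,0],[1,0,0,0,0]]]'
python3 -c "
from h import *
print(go([.5357,.0327,.22],np.radians(177.1)))
s=grab_frame('side');im=grab_frame('top')
o=np.hstack([cv2.resize(s[130:260,270:400],(400,400),interpolation=2),cv2.resize(im[150:250,265:365],(400,400),interpolation=2)]);cv2.imwrite('pics/t5.png',o)"
```

```text
t: 20.92
tool_pos: [0.5351, 0.035, 0.2201]
eef_rot: [0.723, 0.691, 0.0, 0.0]
contact_force: [-0.4, -1.1, -1.3]
width: 0.171
grasp_force: 59.0
(array([-0.23,  0.07,  0.01]), 'tool y at -0.045', 'turn', 0.005)
```

View pics/t5.png

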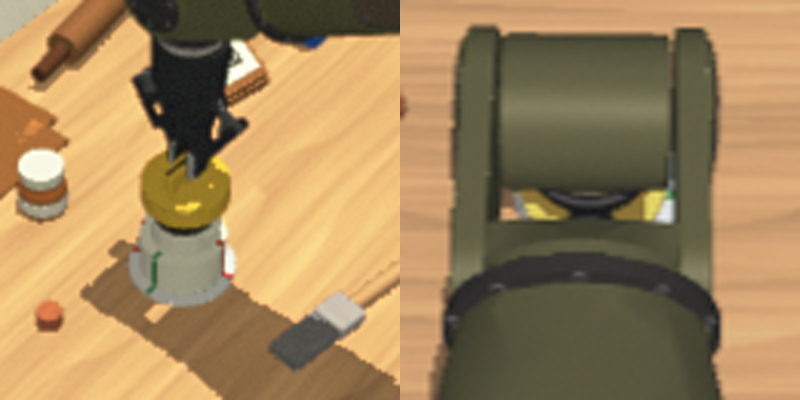

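The cap at side crop (185,190) hangs centred over the jar neck at (185,230). I'll lower it gently.

```bash
python3 -m crank '[[[1,-0.2,0.1,1,0],[1,0,0,1,0],[1,0,0,1,0],[1,0,0,0.5,0],[1,0,0,0,0]]]'
python3 -m crank '[[[1,0,0,0.3,0],[1,0,0,0.3,0],[1,0,0,0,0]]]'
python3 -c "
from h import *
print(go([.5357,.0327,.178],np.radians(177.1)))"
```

```text
t: 21.43
tool_pos: [0.5359, 0.0309, 0.1836]
eef_rot: [0.723, 0.691, 0.0, -0.0]
contact_force: [5.4, 2.4, -3.6]
width: 0.169
grasp_force: 61.0
t: 21.68
tool_pos: [0.536, 0.0312, 0.1783]
eef_rot: [0.723, 0.691, 0.0, 0.0]
contact_force: [6.4, 2.3, -3.0]
width: 0.171
grasp_force: 61.2
(array([ 0.15, -0.04,  0.03]), 'tool y at -0.045', 'turn', 0.005)
```

```bash
python3 -m crank '[[[1,0.1,0.15,0,0],[1,0,0,0,0],[1,0,0,0,0]]]'
python3 -m crank '[[[1,0,0,0.3,0],[1,0,0,0.3,0],[1,0,0,0,0],[1,0,0,0,0]]]'
python3 -c "
from h import *
print(go([.5357,.0327,.170],np.radians(177.1)))"
```

```text
t: 21.93
tool_pos: [0.5372, 0.0322, 0.1787]
eef_rot: [0.723, 0.691, -0.0, -0.0]
contact_force: [1.0, 0.5, 0.7]
width: 0.173
grasp_force: 61.6
t: 22.27
tool_pos: [0.5373, 0.0322, 0.173]
eef_rot: [0.723, 0.691, -0.0, 0.0]
contact_force: [-1.9, -0.4, 5.9]
width: 0.174
grasp_force: 62.3
(array([ 0.04, -0.17,  0.3 ]), 'tool y at -0.045', 'turn', 0.006)
```

```bash
python3 -m crank '[[[1,0,0,0.35,0],[1,0,0,0,0],[1,0,0,0,0],[1,0,0,0,0.06],[1,0,0,0,0.06],[1,0,0,0,0.08],[1,0,0,0,0.08],[1,0,0,0,0.08],[1,0,0,0,0]]]'
python3 -c "
from h import *
print(go([.5370,.0324,.1695],np.radians(107.2)),ctrl.state()['ft_torque'])"
```

```text
t: 23.02
tool_pos: [0.5377, 0.0322, 0.1701]
eef_rot: [0.836, 0.548, 0.001, 0.0]
contact_force: [0.1, -0.7, 9.4]
width: 0.167
grasp_force: 62.8
(array([-0.01, -0.08,  0.06]), 'tool y at -0.410', 'turn', 0.86) [0.04723956 0.22645477 0.0271826 ]
```

```bash
python3 -m crank '[[[1,0,0,0.05,0.08],[1,0,0,0,0.08],[1,0,0,0,0.08],[1,0,0,0,0.08],[1,0,0,0,0.08],[1,0,0,0,0.08],[1,0,0,0,0.08],[1,0,0,0,0.08],[1,0,0,0,0.08],[1,0,0,0,0.08],[1,0,0,0,0.06],[1,0,0,0,0.02],[1,0,0,0,0],[1,0,0,0,0]]]'
python3 -c "
from h import *
print(go([.5370,.0324,.1695],np.radians(107.2)),ctrl.state()['ft_torque'])"
```

```text
t: 24.18
tool_pos: [0.5378, 0.0323, 0.1697]
eef_rot: [0.99, 0.142, 0.001, 0.0]
contact_force: [0.7, 0.2, 9.8]
width: 0.17
grasp_force: 62.8
(array([-0.07, -0.04,  0.02]), 'tool y at -1.285', 'turn', -0.015) [0.13152979 0.18247424 0.00022019]
```

```bash
python3 -m crank '[[[1,0,0,-0.2,0],[1,0,0,-0.2,0],[1,0,0,0,0],[0.6,0,0,0,0],[0.5,0,0,0,0],[0.5,0,0,0,0],[0.5,0,0,-1,0],[0.5,0,0,-3,0],[0.5,0,0,-4,0],[0.5,0,0,-4,0],[0.5,0,0,0,0]]]'
python3 -c "
from h import *
print(ctrl.state()['joint_positions'].round(3)); print(go([.40,-.12,.29]))"
```

```text
t: 25.1
tool_pos: [0.5387, 0.0323, 0.3013]
eef_rot: [0.99, 0.142, 0.006, 0.001]
contact_force: [0.4, -0.3, 1.3]
width: 0.501
grasp_force: 0.0
[-0.008  0.275  1.559 -0.     1.296  1.277]
(array([-17.62,  10.69,   0.97]), 'tool y at -1.285', 'turn', None)
```

The cap twisted smoothly. Now I'll check the lock and move towards the scanner.

```bash
python3 -m crank '[[[0.3,-3.5,2.2,0,0],[0.3,-3.5,2.2,0,0],[0.3,-3.5,2.2,0,0],[0.3,-3.5,2.2,0,0],[0.3,-3.5,2.2,0,0],[0.3,0,0,0,-0.12],[0.3,0,0,0,-0.12],[0.3,0,0,0,-0.12],[0.3,0,0,0,-0.12],[0.3,0,0,0,-0.12],[0.3,0,0,0,-0.12],[0.3,0,0,0,-0.12],[0.3,0,0,0,-0.12],[0.3,0,0,0,-0.12],[0.3,0,0,0,-0.12]]]'
python3 -c "
from fit import *
im=grab_frame('top');s=grab_frame('side');cv2.imwrite('pics/raw2.png',im)
o=np.zeros((560,790,3),np.uint8)
o[:280,:320]=cv2.resize(im[165:235,275:355],(320,280),interpolation=2);o[:280,330:730]=cv2.resize(s[165:235,290:390],(400,280),interpolation=2)
o[280:,:320]=cv2.resize(im[110:180,370:450],(320,280),interpolation=2);o[280:,330:690]=cv2.resize(im[190:260,430:520],(360,280),interpolation=2);cv2.imwrite('pics/t6.png',o)
y=np.zeros((400,640),np.uint8);r=np.s_[165:235,280:350];y[r]=cv2.inRange(cv2.cvtColor(im,cv2.COLOR_BGR2HSV),(22,100,60),(35,255,255))[r]
y=cv2.morphologyEx(y,cv2.MORPH_CLOSE,np.ones((9,9)))
for h in(.061,.067,.073):print(h,fit(y,[.536,.032],[(.046,h),(.046,h+.026)],30))
print(go([.45,-.40,.29],np.radians(48)),ctrl.state()['joint_positions'].round(2))"
```

```text
t: 26.35
tool_pos: [0.4004, -0.1226, 0.2933]
eef_rot: [0.734, 0.679, 0.0, 0.0]
contact_force: [0.4, 0.2, 0.7]
width: 0.702
grasp_force: 0.0
0.061 (array([0.5381, 0.0321]), np.float64(-0.9630397657965357))
0.067 (array([0.537 , 0.0319]), np.float64(-0.9543285205098774))
0.073 (array([0.5366, 0.0318]), np.float64(-0.9454936648338513))
(array([-27.24,   7.23,   0.33]), 'tool y at -0.083', 'turn', -0.92) [-0.38  0.01  1.88 -0.    1.25 -0.3 ]
```

View pics/t6.png

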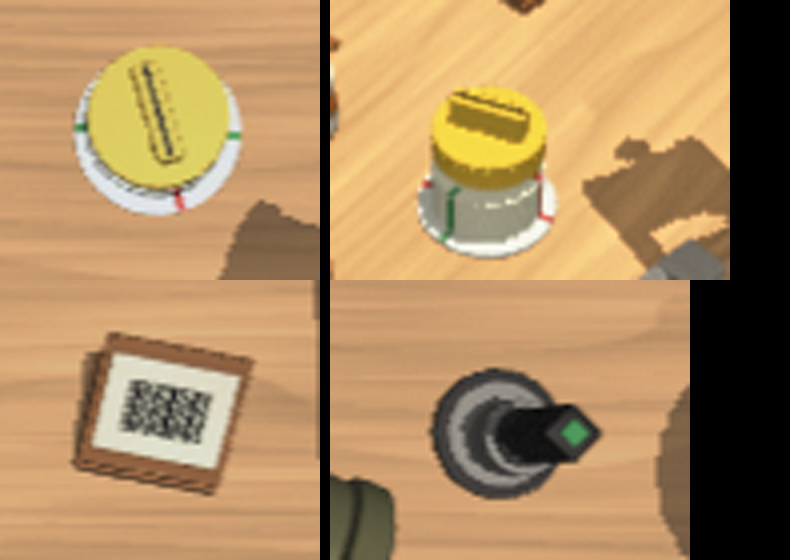

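The cap sits level on the jar with its bar along the red marks, at (155,110) in the crop. The barcode middle is at (165,410), and the scanner's top is at (574,433) over the pad centre (497,433), with its grip faces at about 45 degrees. The interface has no tilt command, so I'll test what the arm does at its reach limit, high and clear of everything.

```bash
python3 -m crank '[[[0.3,-3.9,1,0,0],[0.3,-3.9,1,0,0],[0.3,-3.9,1,0,0],[0.3,-3.9,1,0,0],[0.3,-3.9,1,0,0],[0.3,-3.9,1,0,0],[0.3,-3.8,1,0,0],[0.3,0,0,0,-0.115],[0.3,0,0,0,-0.115],[0.3,0,0,0,-0.115],[0.3,0,0,0,-0.115],[0.3,0,0,0,-0.115],[0.3,0,0,0,-0.115],[0.3,0,0,0,-0.115],[0.3,0,0,0,-0.115],[0.3,0,0,0,0]]]'
python3 -m crank '[[[0.3,-4,0,0,0],[0.3,-4,0,0,0],[0.3,-4,0,0,0],[0.3,-4,0,0,0],[0.3,-4,0,0,0],[0.3,-4,0,0,0],[0.3,0,0,0,0]]]'
python3 -c "
from h import *
s=ctrl.state();print(s['tool_pos'].round(3),np.hypot(*s['tool_pos'][:2]).round(3),s['joint_positions'].round(3));print(Ro.from_quat(s['eef_rot']).as_matrix().round(3))"
```

```text
t: 27.78
tool_pos: [0.4471, -0.3996, 0.293]
eef_rot: [0.359, 0.933, -0.0, -0.0]
contact_force: [1.0, -0.5, -0.4]
width: 0.697
grasp_force: 0.0
t: 28.37
tool_pos: [0.5962, -0.535, 0.2908]
eef_rot: [0.363, 0.932, 0.0, -0.001]
contact_force: [-0.8, -0.7, -1.1]
width: 0.704
grasp_force: 0.0
[ 0.596 -0.535  0.291] 0.801 [-0.777  0.976  0.495 -0.     1.673 -1.604]
[[-0.736  0.677 -0.002]
 [ 0.677  0.736  0.002]
 [ 0.002  0.    -1.   ]]
```

```bash
python3 -m crank '[[[0.3,-3,0,0,0],[0.3,-3,0,0,0],[0.3,-3,0,0,0],[0.3,-3,0,0,0],[0.3,-3,0,0,0],[0.3,0,0,0,0]]]'
python3 -c "
from h import *
s=ctrl.state();print(s['tool_pos'].round(3),np.hypot(*s['tool_pos'][:2]).round(3),s['joint_positions'].round(3));print(Ro.from_quat(s['eef_rot']).as_matrix().round(3))"
```

```text
t: 28.87
tool_pos: [0.6276, -0.5639, 0.2741]
eef_rot: [0.36, 0.932, -0.011, 0.029]
contact_force: [-0.4, 0.1, -0.3]
width: 0.7
grasp_force: 0.0
[ 0.628 -0.564  0.274] 0.844 [-0.776  1.139  0.235  0.003  1.705 -1.608]
[[-0.738  0.673  0.046]
 [ 0.671  0.74  -0.042]
 [-0.062  0.    -0.998]]
```

The tool begins to tilt outward, by 3.6 degrees so far. I'll push further.

```bash
python3 -m crank '[[[0.3,-4,0,0,0],[0.3,-4,0,0,0],[0.3,-4,0,0,0],[0.3,-4,0,0,0],[0.3,-4,0,0,0],[0.3,-4,0,0,0],[0.3,0,0,0,0]]]'
python3 -c "
from h import *
s=ctrl.state();print(s['tool_pos'].round(3),np.hypot(*s['tool_pos'][:2]).round(3),s['joint_positions'].round(3));print(Ro.from_quat(s['eef_rot']).as_matrix().round(3))"
```

```text
t: 29.45
tool_pos: [0.6484, -0.5837, 0.2505]
eef_rot: [0.358, 0.929, -0.034, 0.089]
contact_force: [-1.0, 0.3, -0.4]
width: 0.7
grasp_force: 0.0
[ 0.648 -0.584  0.25 ] 0.872 [-0.777  1.171  0.235  0.008  1.544 -1.61 ]
[[-0.727  0.672  0.141]
 [ 0.66   0.741 -0.127]
 [-0.19   0.001 -0.982]]
```

```bash
python3 -m crank '[[[0.3,-4,0,0,0],[0.3,-4,0,0,0],[0.3,-4,0,0,0],[0.3,-4,0,0,0],[0.3,0,0,0,0]]]'
python3 -c "
from h import *
s=ctrl.state();print(s['tool_pos'].round(3),np.hypot(*s['tool_pos'][:2]).round(3),s['joint_positions'].round(3));print(Ro.from_quat(s['eef_rot']).as_matrix().round(3))"
```

```text
t: 29.87
tool_pos: [0.6593, -0.5941, 0.2514]
eef_rot: [0.356, 0.924, -0.049, 0.129]
contact_force: [0.3, 0.1, 0.1]
width: 0.699
grasp_force: 0.0
[ 0.659 -0.594  0.251] 0.887 [-0.777  1.174  0.235  0.012  1.455 -1.612]
[[-0.713  0.671  0.204]
 [ 0.646  0.741 -0.184]
 [-0.274  0.001 -0.962]]
```

The tilt is 15.9 degrees, outward along the scanner's bearing with tool y level. A tilted grasp followed by a turn about the tool axis can therefore lean the scanner. I'll work out the grasp and the turn.

```bash
cat > aim.py <<'E'
from h import *
from scipy.optimize import minimize_scalar
n=np.array([np.sin(.4887)*np.cos(np.radians(169)),np.sin(.4887)*np.sin(np.radians(169)),np.cos(.4887)])
C=np.array([.6853,-.2329,.04]); G=np.array([.449,-.407,.105])
def rot(s): return Ro.from_quat(s["eef_rot"])
if __name__=="__main__":
    s=ctrl.state(); tz=rot(s).as_matrix()[:,2]; T=G-.054*tz
    print("pre",(T-.11*tz).round(3),go(T-.11*tz,np.radians(47)),"grasp",T.round(3))
    zs=lambda p:Ro.from_rotvec(-p*-tz).apply([0,0,1])  # tool turn p
    for p in np.arange(.6,3.2,.2): print(round(p,1),"err deg",np.degrees(np.arccos(zs(p)@n)).round(1))
E
python3 aim.py
```

```text
pre [ 0.416 -0.377  0.263] (array([ 31.08,  -0.26, -10.04]), 'tool y at 0.835', 'turn', 0.015) grasp [ 0.438 -0.397  0.157]
0.6 err deg 22.0
0.8 err deg 19.5
1.0 err deg 16.9
1.2 err deg 14.0
1.4 err deg 11.1
1.6 err deg 8.1
1.8 err deg 4.9
2.0 err deg 1.8
2.2 err deg 1.5
2.4 err deg 4.6
2.6 err deg 7.7
2.8 err deg 10.8
3.0 err deg 13.7
```

```bash
python3 -m crank '[[[0.3,3.45,0,-1.1,0],[0.3,3.45,0,-1.1,0],[0.3,3.45,0,-1.1,0],[0.3,3.45,0,-1.1,0],[0.3,3.45,0,-1.1,0],[0.3,3.45,0,-1.1,0],[0.3,3.45,0,-1.1,0],[0.3,3.45,0,-1.1,0],[0.3,3.45,-0.2,-1.1,0],[0.3,0,0,0,0],[0.3,0,0,0,0]]]'
python3 aim.py | head -1; python3 -c "
from h import *
s=ctrl.state();print(Ro.from_quat(s['eef_rot']).as_matrix().round(3),s['joint_positions'].round(2))
g=grab_frame('side');t=grab_frame('top');o=np.hstack([cv2.resize(g[90:220,350:480],(400,400),interpolation=2),cv2.resize(t[170:270,420:520],(400,400),interpolation=2)]);cv2.imwrite('pics/t7.png',o)"
```

```text
t: 30.78
tool_pos: [0.4627, -0.4194, 0.2629]
eef_rot: [0.356, 0.924, -0.049, 0.129]
contact_force: [0.1, -0.6, 0.1]
width: 0.697
grasp_force: 0.0
pre [ 0.416 -0.377  0.263] (array([ 6.09, -0.02, -1.71]), 'tool y at 0.835', 'turn', 0.015) grasp [ 0.438 -0.397  0.157]
[[-0.713  0.671  0.203]
 [ 0.646  0.741 -0.182]
 [-0.273  0.001 -0.962]] [-0.8   0.4   1.5   0.02  0.97 -1.64]
```

View pics/t7.png

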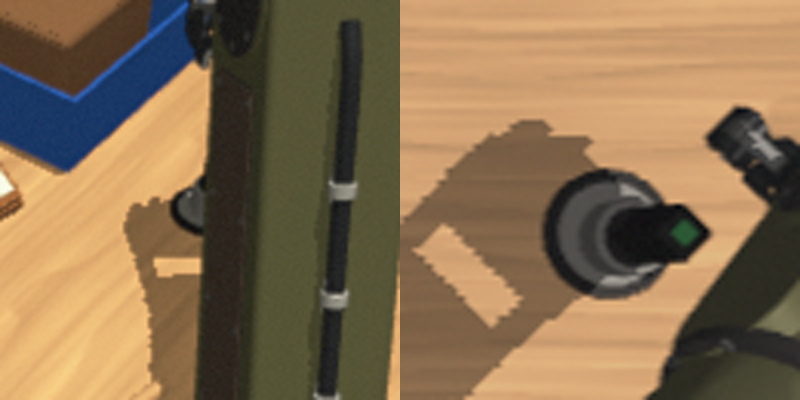

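The tilt is kept and the scanner at (683,233) in the top crop is untouched. I'll finish the approach, then descend along the tool axis.

```bash
python3 -m crank '[[[0.3,2,0,-0.6,0],[0.3,2,0,-0.6,0],[0.3,2.1,0,-0.5,0],[0.3,0,0,0,-0.01],[0.3,0,0,0,0]]]'
python3 aim.py | head -1
```

```text
t: 31.3
tool_pos: [0.4172, -0.3781, 0.2621]
eef_rot: [0.351, 0.926, -0.05, 0.128]
contact_force: [-0.4, -0.3, -0.3]
width: 0.698
grasp_force: 0.0
pre [ 0.416 -0.377  0.263] (array([ 0.15, -0.02, -0.11]), 'tool y at 0.845', 'turn', 0.025) grasp [ 0.438 -0.397  0.157]
```

```bash
python3 -m crank '[[[0.3,0.1,0,2.5,0.02],[0.3,0,0,2.5,0],[0.3,0,0,2.5,0],[0.3,0,0,2.4,0],[0.3,0,0,1,0],[0.3,0,0,0,0]]]'
python3 -m crank '[[[1,0,0,0,0],[1,0,0,0,0],[1,0,0,0,0],[1,0,0,0,0],[1,0,0,0,0],[1,0,0,0,0]]]'
python3 -c "
from h import *
s=ctrl.state();print(s['tool_pos'],Ro.from_quat(s['eef_rot']).as_matrix().round(3),s['ft_torque'])"
```

```text
t: 31.8
tool_pos: [0.4383, -0.397, 0.154]
eef_rot: [0.361, 0.923, -0.047, 0.127]
contact_force: [-0.6, -0.2, -0.8]
width: 0.697
grasp_force: 0.0
t: 32.3
tool_pos: [0.4384, -0.3971, 0.1581]
eef_rot: [0.361, 0.922, -0.049, 0.13]
contact_force: [-0.5, 1.6, 6.6]
width: 0.324
grasp_force: 62.6
[ 0.43835194 -0.39712659  0.15805766] [[-0.706  0.678  0.204]
 [ 0.653  0.735 -0.184]
 [-0.275  0.003 -0.962]] [-0.04367711 -0.01969203  0.01863372]
```

```bash
cat >> aim.py <<'E'
E
cat > scan.py <<'E'
from aim import *
# grasp: tool pose measured when scanner stood at S0 upright
Rg=Ro.from_quat([0.361,0.922,-0.049,0.13]); Tg=np.array([.4384,-.3971,.1581]); S0=np.array([.449,-.407,.008])
s=ctrl.state(); Rn=rot(s); D=Rn*Rg.inv(); z=D.apply([0,0,1]); o=s["tool_pos"]+D.apply(S0-Tg)
print("scanner z",z.round(3),"err deg",np.degrees(np.arccos(z@n)).round(1),"origin",o.round(3),"aim err",(o-.09*z-C).round(3))
t=C+.09*z-o+s["tool_pos"]; print("to aim",t.round(3),go(t)); print("joints",s["joint_positions"].round(2))
E
python3 -m crank '[[[1,-0.7,0,-2.4,0],[1,-0.7,0,-2.4,0],[1,-0.7,0,-2.4,0],[1,-0.7,0,-2.4,0],[1,0,0,0,0],[1,0,0,0,0.11],[1,0,0,0,0.11],[1,0,0,0,0.11],[1,0,0,0,0.11],[1,0,0,0,0.11],[1,0,0,0,0.11],[1,0,0,0,0.11],[1,0,0,0,0.11],[1,0,0,0,0.11],[1,0,0,0,0.11],[1,0,0,0,0.11],[1,0,0,0,0.11],[1,0,0,0,0.11],[1,0,0,0,0.11],[1,0,0,0,0.11]]]'
python3 -m crank '[[[1,0,0,0,0.11],[1,0,0,0,0.11],[1,0,0,0,0.11],[1,0,0,0,0.11],[1,0,0,0,0],[1,0,0,0,0]]]'
python3 scan.py
```

```text
t: 33.97
tool_pos: [0.4381, -0.3974, 0.2561]
eef_rot: [0.923, 0.358, 0.062, 0.122]
contact_force: [0.2, 0.8, -1.4]
width: 0.322
grasp_force: 61.8
t: 34.47
tool_pos: [0.4382, -0.3974, 0.2562]
eef_rot: [0.979, 0.153, 0.087, 0.106]
contact_force: [0.2, -0.7, -2.5]
width: 0.322
grasp_force: 61.9
scanner z [-0.451  0.084  0.888] err deg 0.7 origin [ 0.494 -0.415  0.117] aim err [-0.151 -0.19  -0.003]
to aim [ 0.589 -0.208  0.259] (array([ 20.23, -13.36,  -0.67]), 'tool y at -1.278', 'turn', None)
joints [-0.8   0.34  1.6   0.02  0.93  0.45]
```

```bash
python3 -m crank '[[[1,2.5,-1.7,-0.1,0],[1,2.5,-1.7,-0.1,0],[1,2.5,-1.7,-0.1,0],[1,2.5,-1.7,-0.1,0],[1,2.5,-1.7,-0.1,0],[1,2.5,-1.7,-0.1,0],[1,2.5,-1.7,-0.1,0],[1,2.5,-1.5,0,0],[1,0,0,0,0],[1,0,0,0,0]]]'
python3 scan.py;python3 -c "
from h import *
g=grab_frame('side');t=grab_frame('top');o=np.hstack([cv2.resize(g[90:220,280:410],(400,400),interpolation=2),cv2.resize(t[80:200,350:470],(400,400),interpolation=2)]);cv2.imwrite('pics/t8.png',o)
n=np.array([-.451,.084,.888])
from aim import C
for d in(0,.09,.126,.209): print(d,[w2px(c,C+n*d).round(1) for c in('side','top')])"
```

```text
t: 35.3
tool_pos: [0.5882, -0.2074, 0.259]
eef_rot: [0.979, 0.154, 0.087, 0.106]
contact_force: [-0.4, -0.1, -0.5]
width: 0.324
grasp_force: 61.9
scanner z [-0.451  0.083  0.889] err deg 0.7 origin [ 0.644 -0.225  0.12 ] aim err [-0.001  0.    -0.   ]
to aim [ 0.589 -0.208  0.259] (array([0.08, 0.07, 0.02]), 'tool y at -1.276', 'turn', None)
joints [-0.37  0.41  1.49 -0.11  0.98  0.94]
0 [array([341.5, 148.8]), array([411.5, 142.5])]
0.09 [array([350.3, 137. ]), array([415.7, 150.8])]
0.126 [array([354., 132.]), array([417.5, 154.5])]
0.209 [array([363.2, 119.7]), array([422.3, 163.9])]
```

View pics/t8.png

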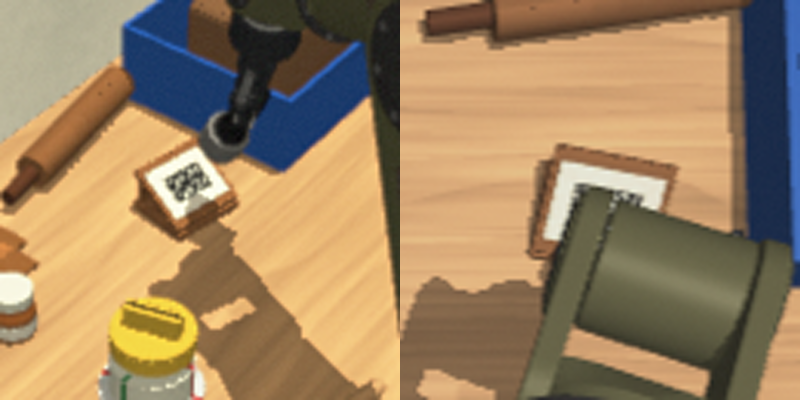

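In the side crop the grey head, at about (222,135), faces the barcode at (187,182), which is where the prediction put it (window at (216,145)). Now I hold still for two seconds or more.

```bash
python3 -m crank '[[[1,0.08,0.07,0,0],[1,0,0,0,0],[1,0,0,0,0],[1,0,0,0,0],[1,0,0,0,0],[1,0,0,0,0],[1,0,0,0,0],[1,0,0,0,0],[1,0,0,0,0],[1,0,0,0,0],[1,0,0,0,0],[1,0,0,0,0],[1,0,0,0,0],[1,0,0,0,0],[1,0,0,0,0],[1,0,0,0,0],[1,0,0,0,0],[1,0,0,0,0],[1,0,0,0,0],[1,0,0,0,0]]]'
python3 -m crank '[[[1,0,0,0,0],[1,0,0,0,0],[1,0,0,0,0],[1,0,0,0,0],[1,0,0,0,0],[1,0,0,0,0],[1,0,0,0,0],[1,0,0,0,0],[1,0,0,0,0],[1,0,0,0,0],[1,0,0,0,0],[1,0,0,0,0],[1,0,0,0,0],[1,0,0,0,0]]]'
cat >> scan.py <<'E'
T=Tg+[.0015,.0025,.06]; print("home above",go(T),"turn",round(float((Rg.inv()*Rn).as_rotvec()[2]),3))
E
python3 scan.py
```

```text
t: 37.07
tool_pos: [0.5886, -0.2091, 0.2597]
eef_rot: [0.979, 0.151, 0.087, 0.106]
contact_force: [0.1, 0.3, -1.4]
width: 0.323
grasp_force: 61.9
t: 38.23
tool_pos: [0.5886, -0.209, 0.2597]
eef_rot: [0.979, 0.151, 0.087, 0.106]
contact_force: [0.2, -0.2, -1.8]
width: 0.322
grasp_force: 61.9
scanner z [-0.452  0.085  0.888] err deg 0.6 origin [ 0.644 -0.227  0.121] aim err [-0.001 -0.002  0.001]
to aim [ 0.589 -0.207  0.259] (array([ 0.09, -0.15,  0.05]), 'tool y at -1.282', 'turn', None)
joints [-0.37  0.41  1.49 -0.11  0.98  0.94]
home above (array([-20.37,  12.2 ,   4.37]), 'tool y at -1.282', 'turn', None) turn 2.089
```

```bash
python3 -m crank '[[[1,-2.5,1.6,0,0],[1,-2.5,1.6,0,0],[1,-2.5,1.6,0,0],[1,-2.5,1.6,0,0],[1,-2.5,1.6,0,0],[1,-2.5,1.6,0,0],[1,-2.5,1.6,0,0],[1,-2.5,1.6,0,0],[1,0,0,0,0],[1,0,0,0,-0.11],[1,0,0,0,-0.11],[1,0,0,0,-0.11],[1,0,0,0,-0.11],[1,0,0,0,-0.11],[1,0,0,0,-0.11],[1,0,0,0,-0.11],[1,0,0,0,-0.11],[1,0,0,0,-0.11],[1,0,0,0,-0.11]]]'
python3 -m crank '[[[1,0,0,0,-0.11],[1,0,0,0,-0.11],[1,0,0,0,-0.11],[1,0,0,0,-0.11],[1,0,0,0,-0.11],[1,0,0,0,-0.11],[1,0,0,0,-0.11],[1,0,0,0,-0.11],[1,0,0,0,-0.11],[1,0,0,0,0],[1,0,0,0,0]]]'
python3 scan.py
```

```text
t: 39.82
tool_pos: [0.4363, -0.391, 0.2622]
eef_rot: [0.754, 0.642, 0.018, 0.136]
contact_force: [-0.6, -0.2, -2.0]
width: 0.321
grasp_force: 62.0
t: 40.73
tool_pos: [0.4363, -0.391, 0.2622]
eef_rot: [0.362, 0.922, -0.048, 0.129]
contact_force: [-0.3, -0.8, -2.2]
width: 0.324
grasp_force: 62.0
scanner z [ 0.002 -0.003  1.   ] err deg 28.1 origin [ 0.447 -0.4    0.112] aim err [-0.239 -0.167 -0.018]
to aim [ 0.675 -0.224  0.28 ] (array([-6.34, 28.52,  0.06]), 'tool y at 0.822', 'turn', None)
joints [-0.8   0.32  1.61  0.02  0.94 -1.63]
home above (array([ 0.71, -0.04,  4.38]), 'tool y at 0.822', 'turn', None) turn 0.003
```

```bash
python3 -m crank '[[[1,0.35,0,2.2,0],[1,0.35,0,2.2,0],[1,0.46,0,1.6,0],[1,0.46,0,1.6,0],[1,0.46,0,1.6,0],[1,0,0,0,0],[1,0,0,0,0]]]'
python3 scan.py | tail -1; python3 scan.py | head -1
```

```text
t: 41.32
tool_pos: [0.4401, -0.3942, 0.1677]
eef_rot: [0.362, 0.922, -0.048, 0.128]
contact_force: [0.2, -0.8, -1.0]
width: 0.319
grasp_force: 61.9
home above (array([-1.38, -0.02, -4.85]), 'tool y at 0.823', 'turn', None) turn 0.002
scanner z [ 0.003 -0.004  1.   ] err deg 28.2 origin [ 0.45  -0.404  0.018] aim err [-0.235 -0.17  -0.112]
```

Next I lower the last centimetre in small steps, watching the force.

```bash
python3 -m crank '[[[1,0.14,0,0.48,0],[1,0.08,0,0.29,0],[1,0,0,0,0],[1,0,0,0,0]]]'
python3 -m crank '[[[1,0.03,0,0.1,0],[1,0,0,0,0],[1,0.03,0,0.1,0],[1,0,0,0,0]]]'
```

```text
t: 41.65
tool_pos: [0.4402, -0.3943, 0.1603]
eef_rot: [0.361, 0.922, -0.048, 0.129]
contact_force: [0.4, 0.5, -1.2]
width: 0.32
grasp_force: 61.9
t: 41.98
tool_pos: [0.4402, -0.3943, 0.1581]
eef_rot: [0.361, 0.922, -0.048, 0.129]
contact_force: [0.7, 1.2, 1.0]
width: 0.319
grasp_force: 62.4
```

```bash
python3 -m crank '[[[1,0.03,0,0.1,0],[1,0,0,0,0],[1,0,0,0,0]]]'
python3 -m crank '[[[0.7,0,0,0,0],[0.4,0,0,0,0],[0.3,0,0,0,0],[0.3,0,0,0,0],[0.3,0,0,0,0],[0.3,0,0,-1,0],[0.3,0,0,-2.5,0],[0.3,0,0,-3,0],[0.3,0,0,-3,0],[0.3,0,0,-3,0],[0.3,2,0,-2,0],[0.3,3,0,-1,0],[0.3,3,0,-1,0],[0.3,3,0,-1,0],[0.3,0,0,0,0]]]'
python3 - <<'E'
from h import *
t=grab_frame('top');g=grab_frame('side')
o=np.zeros((400,800,3),np.uint8);o[:,:400]=cv2.resize(t[178:278,425:525],(400,400),interpolation=2);o[:,400:]=cv2.resize(g[100:230,310:440],(400,400),interpolation=2);cv2.imwrite('pics/t9.png',o)
E
```

```text
t: 42.23
tool_pos: [0.4405, -0.3944, 0.158]
eef_rot: [0.361, 0.922, -0.049, 0.129]
contact_force: [-2.0, 4.6, 10.2]
width: 0.321
grasp_force: 63.7
t: 43.48
tool_pos: [0.3243, -0.2878, 0.2961]
eef_rot: [0.361, 0.922, -0.048, 0.129]
contact_force: [0.1, 1.4, 0.1]
width: 0.702
grasp_force: 0.0
```

View pics/t9.png

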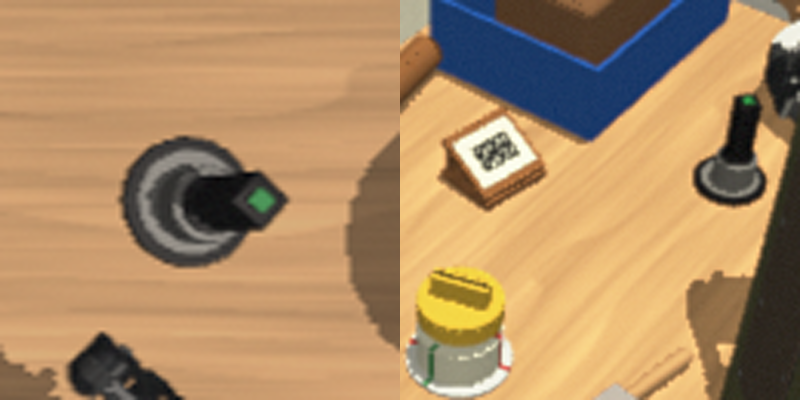

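The scanner stands upright in the middle of its pad at (188,202), with its top at (262,201). The cap is locked with its bar on the red marks, and the robot is clear, so I'll hand the job in.

```bash
python3 -c "
from station import ctrl
print(ctrl.close_job())"
```

```text
the job is handed in; nothing more can be done
None
```

I handed the job in, though no verdict came back: five blue tablets were found and are in the jar, the cap is locked on the red marks, the barcode was scanned for over two seconds, and the scanner is back upright on its pad.

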